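# Hold the dish clamp open

## Robot

A 7-joint arm with a two-finger parallel gripper is mounted at the origin on the work surface. World frame = base frame: x ahead of the robot, y to its left, z up, the work surface at z = 0. Lengths are in mm, angles in rad, forces in N, time in s.
With the tool pointing down it reaches from about 400 to 850 mm from the base axis. Payload 4.5 kg.
Tool frame: the origin (TCP) lies midway between the tips of the shut fingers; the grasp point (between the pads) lies 19 mm behind it; z points along the fingers, y is the direction in which the jaws open and shut (so a half turn about z gives the same grasp; the last joint's range is limited). The gripper opens to 88 mm and grips with 3 to 60 N. Pads are 18 mm wide; open, the fingers measure 123 mm over their backs; the gripper's body (75 mm by 187 mm) begins 45 mm behind the grasp point.
Start: joints at [-1.262, 0.689, -0.195, 1.565, 0.157, 0.902, -0.215], TCP at [169.576, 601.579, 238.743] pointing down, gripper open.
Joint ranges: [-3.01, 3.01], [-0.46, 2.08], [-1.47, 1.51], [0.13, 2.56], [-1, 4.14], [0.04, 2.09], [-2.66, 2.66]. Speed limits (rad/s): [2.57, 2.57, 3.14, 3.14, 3.14, 3.14, 3.14].

## Interface

Orientations are given as a rotation vector (axis times angle).
In Python, from workcell import * gives the robot as it stands.
- The arm moves only by the tool arm_command, never from a script. Its argument "rows" is a list of rows, each a list of 5 numbers: the shift along the tool's x, y, z normalised to -1 to 1, where 1 is 0.2 m, then the turn about the tool's z normalised to -1 to 1, where 1 is pi rad, then the closure, from 0 (fully open) to 1 (shut). A call has 1 to 5 rows; each row is the pose to reach, as a shift and turn from the pose measured when the call began, along the tool's axes at that moment, turning the shorter way round; what a row does not reach only later rows make up. A row lasts 1/10 s, in which the tool goes at most 50 mm and 8.59 degrees, less where a joint would pass 70% of its speed; a pose out of reach is approached as far as the arm can. A call with a number of a shift or a turn outside -1 to 1 is refused whole. A call with a gripper value outside its range is refused whole. The fingers move at their own pace and stop on an object; "newtons" is the grip in N (left out, the last holds). Time passes only in rows, so rows that repeat a pose let the fingers close. It gives the time, the measured TCP pose, the force and the opening at its end, in the units of the state.
- sense(): the state, without advancing time (a new reading comes with each control period).
- read_camera(name): name is "scene" or "top" or "wrist"; returns a dict with "image" (400x640x3 uint8, red, green, blue), "z_map" (400x640 float32, mm along the optical axis (not along the pixel's ray), 0 where there is no reading), "camera_matrix" (3x3 intrinsics, pixels), "xyz" and "rotation" of the camera in the world; the wrist camera has in their place "hand_eye" (4x4, takes a point from camera to tool coordinates, whose origin is the TCP and whose axes are the flange's). Camera axes: x right, y down, z forward; pixel columns grow to the right and rows downward; lengths in mm; the calibration is good to about 2 mm. The wrist camera is an equidistant fisheye: a pixel r from the principal point sees the ray r / f radians off the axis. A picture is of the moment at which its call begins: read the wrist's pose just before it.
- job_done(): hands the job in, once; it reports no verdict.
The state is a dict: "time_s": time; "joints": joint angles; "qvel": joint speeds; "joint_torque": joint torques, N m; "position": TCP position; "tcp_rot": TCP orientation; "contact_force": force on the tool from outside, world axes, zero at the start; "moment": the same for the moment, N m; "opening": finger opening in mm.
Only numpy, scipy, OpenCV 4.12 (cv2) and the standard library are available. Lean on these libraries where they do the work, as an engineer would, in place of code of your own. Each camera call takes 0.05 s, during which the arm holds its last target. There are 200 camera calls.

## Task

One of the two specimen holders on the bench has the lidded culture dish in its seat, the other only an empty spacer ring. Take the post of the clamp arm that lies over the dish, swing the arm forward (away from the robot) against its spring right up to its stop, and finish while still holding it there with the gripper's fingers, so that a colleague can lift the dish out. Leave the other clamp arm, the dish, the ring and everything else on the bench where they are.

Things in the scene. Friction and masses are not known exactly. Their poses are not given: they have to be found in the camera images.
- nest_left (a point): Centre of the seat of the left specimen holder, on top of its base plate, 14 mm above the bench. The holder is a black base plate 100 x 160 x 14 mm fixed to the bench in its left (+y) half; the two holders are alike. Four pins 6 mm high stand round the seat. This frame's x axis points away from the robot (yawed up to 0.5 rad), z up; the plate spans x -50..50 mm and y -102..58 mm of it.
- pivot_left (a point): Point on the upright pivot axis of the left holder's clamp arm, at the arm's mid thickness, 41 mm above the bench; 75 mm from the seat's centre along the holder's -y.
- post_left (a point): Middle of the upright steel post on the free end of the left clamp arm, 77 mm above the bench. The post is a round bar 14 mm across, from 45 to 100 mm above the bench, 115 mm from the pivot axis; the arm is a flat aluminium bar 16 mm wide, 8 mm thick (37 to 45 mm above the bench) that lies across the seat when at rest. It may be pinched from above or pushed.
- clamp_left (a joint): Angle of the left clamp arm (rad): 0 at rest, where its spring keeps it, with the arm across the seat along the holder's +y; it grows as the arm swings clockwise seen from above, forward (towards the holder's +x, away from the robot), to a hard stop at 0.95. The spring pulls back with 2.6 N at the post at rest and 6.7 N at the stop, and swings the arm back at once if it is let go.
- nest_right (a point): Centre of the seat of the right specimen holder, on top of its base plate, 14 mm above the bench. The holder is a black base plate 100 x 160 x 14 mm fixed to the bench in its right (-y) half; the two holders are alike. Four pins 6 mm high stand round the seat. This frame's x axis points away from the robot (yawed up to 0.5 rad), z up; the plate spans x -50..50 mm and y -102..58 mm of it.
- pivot_right (a point): Point on the upright pivot axis of the right holder's clamp arm, at the arm's mid thickness, 41 mm above the bench; 75 mm from the seat's centre along the holder's -y.
- post_right (a point): Middle of the upright steel post on the free end of the right clamp arm, 77 mm above the bench. The post is a round bar 14 mm across, from 45 to 100 mm above the bench, 115 mm from the pivot axis; the arm is a flat aluminium bar 16 mm wide, 8 mm thick (37 to 45 mm above the bench) that lies across the seat when at rest. It may be pinched from above or pushed.
- clamp_right (a joint): Angle of the right clamp arm (rad): 0 at rest, where its spring keeps it, with the arm across the seat along the holder's +y; it grows as the arm swings clockwise seen from above, forward (towards the holder's +x, away from the robot), to a hard stop at 0.95. The spring pulls back with 2.6 N at the post at rest and 6.7 N at the stop, and swings the arm back at once if it is let go.
- dish_center (a point): Centre of the culture dish, a round lidded clear dish with amber medium and a pale lid, 60 mm across, 20 mm high, loose in the seat of one of the two holders (10 mm above the base plate), under the arm with 3 mm to spare.
- spacer_center (a point): Centre of the empty spacer ring, bare aluminium, 60 mm outside and 38 mm inside diameter, 10 mm high, loose in the seat of the other holder.
- dropper_mid (a point): Middle of a bystander, to be left alone: amber dropper bottle, 36 mm across, 75 mm high, standing loose on the bench.
- pot_mid (a point): Middle of a bystander, to be left alone: white screw-cap specimen pot, 44 mm across, 55 mm high, standing loose on the bench.
- tape_mid (a point): Middle of a bystander, to be left alone: roll of paper tape lying flat, 90 mm across, 19 mm high, standing loose on the bench.
- beaker_mid (a point): Middle of a bystander, to be left alone: glass beaker, about 70 mm across, 85 mm high, standing loose on the bench.
- slidebox_mid (a point): Middle of a bystander, to be left alone: grey slide box, 60 x 85 x 30 mm, standing loose on the bench.
Things that resemble listed ones, but are neither listed nor needed, are in the scene too. What is shaped like the part that bears dish_center but purple is not meant.

How it is judged:
By the outcome, as a careful person would: the job done as asked, in the order asked, and still so for the second after the job is handed in, while the arm keeps its last pose, push and grip.
It also fails if it takes over 35 s, if anything falls off the work surface, if the arm or the gripper's body presses on something with over 40 N, if the wrist force passes 120 N, or if a joint passes its speed limit or range.

## Working session

There is one attempt and no reset: what is moved stays moved. The work goes in short steps, Python scripts to look and compute and a tool call to move; the robot and the scene stay as the last step left them, time stands still between calls to the robot, and variables do not carry over. Pictures are saved under pics/ and viewed, about 8 in all and at most 12, crops included, and the job is handed in when it is done.

Besides the shell and the picture viewer there is one more tool, called after "Emit:" by a JSON object that holds its "fn" and its "kwargs". arm_command: Moves the arm, as the interface text tells. Scaled input: -1 to 1 covers 0.2 m each way for a shift and pi rad each way for a turn. Its arguments: {"type":"object","properties":{"rows":{"type":"array","items":{"type":"array","items":{"type":"number"}}},"newtons":{"type":"number"}},"required":["rows"]}

```bash
mkdir -p pics; cat > h.py <<'E'
from workcell import *
import numpy as np, cv2
from scipy.spatial.transform import Rotation as R
def world(c,u,v,z=None):
    K=np.array(c["camera_matrix"]);d=np.linalg.inv(K)@[u,v,1]
    Rm=np.array(c["rotation"]);
    if Rm.shape!=(3,3): Rm=R.from_rotvec(Rm).as_matrix()
    t=np.array(c["xyz"])
    if z is None: return t+Rm@(d*c["z_map"][int(v),int(u)])
    r=Rm@d; return t+r*(z-t[2])/r[2]
E
python3 - <<'E'
from h import *
import pickle
print(sense())
for n in("scene","top"):
    c=read_camera(n);pickle.dump(c,open(n+".pkl","wb"))
    print(n,c["xyz"],c["rotation"],c["camera_matrix"])
    cv2.imwrite(f"pics/{n}1.png",c["image"][:,:,::-1])
E
```

```text
{'time_s': 0.0, 'joints': array([-1.26220092,  0.68997931, -0.19451598,  1.56634431,  0.15735655,
        0.90251323, -0.21510581]), 'qvel': array([ 0.00041206,  0.00067382, -0.00018839, -0.0007946 ,  0.00175777,
       -0.00058208, -0.00041562]), 'joint_torque': array([-3.68116230e-05, -5.27561653e+01, -1.26698624e+00, -1.53426594e+01,
       -5.26627852e-02,  6.74439972e-03,  1.74921329e-04]), 'position': array([169.48290953, 600.92107079, 237.91294937]), 'tcp_rot': array([-4.30101122e-01, -3.11193566e+00,  2.89797759e-03]), 'contact_force': array([ 0.24754799, -0.30655801, -0.07888327]), 'moment': array([ 0.01493319, -0.01862849,  0.02022027]), 'opening': 88.47955710393943}
scene [1336.80841745  153.98768545  809.43910712] [-1.60365279 -1.92109066  0.85039249] [[483.46965413   0.         321.52437753]
 [  0.         483.46965413 199.78590947]
 [  0.           0.           1.        ]]
top [ 4.76581633e+02 -7.18570438e-02  9.48212485e+02] [-2.16958603  2.15686712 -0.18349507] [[395.61494457   0.         316.77929393]
 [  0.         395.61494457 198.98952682]
 [  0.           0.           1.        ]]
```

View pics/top1.png

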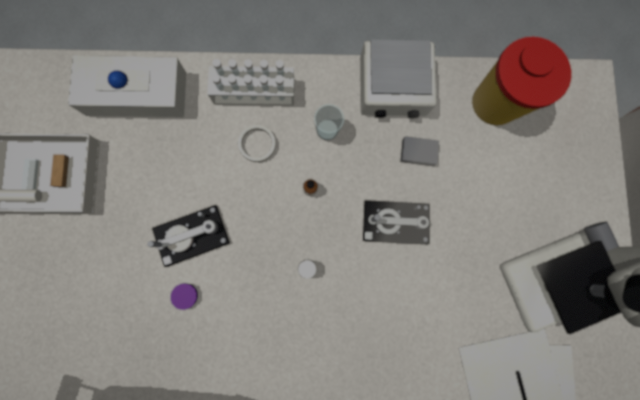

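View pics/scene1.png

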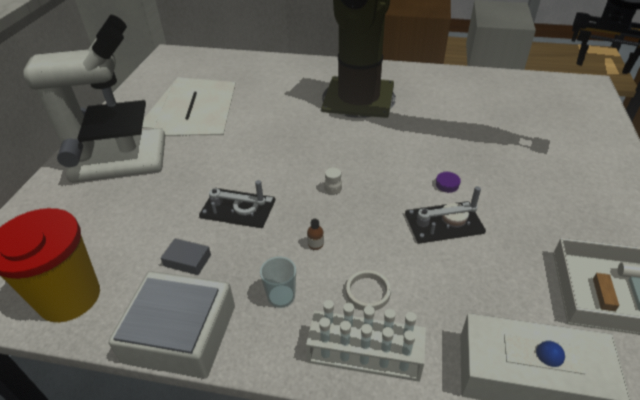

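Candidates: left holder (top image ~190,236) with a solid pale disc, and right holder (~397,222) with what looks like a ring. The purple disc (184,296) is the decoy. I'll confirm in enlarged crops.

```bash
python3 - <<'E'
from h import *
import pickle
c=pickle.load(open("top.pkl","rb"));s=pickle.load(open("scene.pkl","rb"))
a=cv2.resize(c["image"][195:275,140:240],(400,320),interpolation=2)
b=cv2.resize(c["image"][185:265,350:450],(400,320),interpolation=2)
d=cv2.resize(s["image"][180:245,397:497],(400,260),interpolation=2)
e=cv2.resize(s["image"][170:235,190:290],(400,260),interpolation=2)
cv2.imwrite("pics/crop1.png",np.vstack([np.hstack([a,b]),np.hstack([d,e])])[:,:,::-1])
E
```

```text
(no output)
```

View pics/crop1.png

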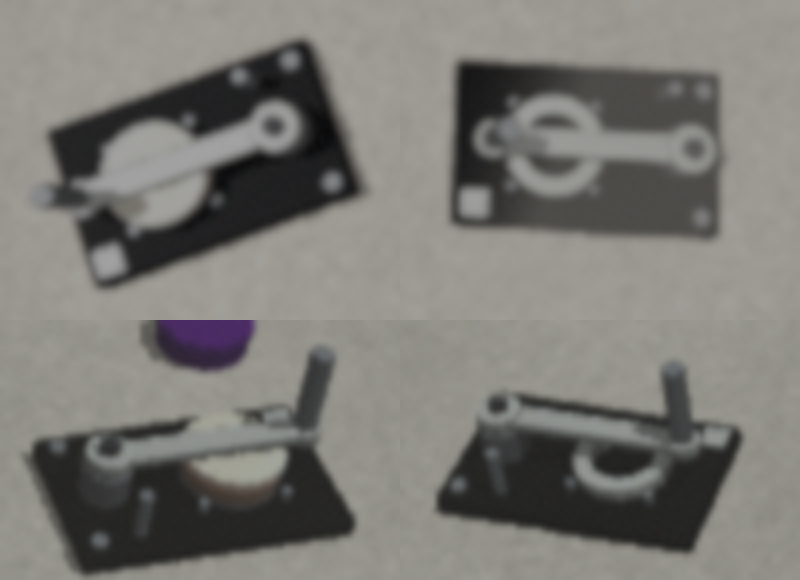

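The left holder carries the dish (solid pale lid, amber side); the right one holds the open ring. Left pivot is at top pixel (208.7,226.2), post top at (150,243.2); in the scene image the post top is at (477,188).

```bash
python3 - <<'E'
from h import *
import pickle
c=pickle.load(open("top.pkl","rb"));s=pickle.load(open("scene.pkl","rb"))
p=world(c,208.75,226.25,47);q=world(c,150,243.2,100);q2=world(s,477,188,100);p2=world(s,397+108/4,180+128/4,47)
print(p,p2,q,q2)
for P,Q in((p,q),(p2,q2)):print(np.linalg.norm((Q-P)[:2]))
# plate corners
cs=[(50,133),(308,40),(362,190),(100,287)]
w=[world(c,140+x/4,195+y/4,14) for x,y in cs];print(np.round(w,1))
P=(p+p2)/2;Q=(q+q2)/2;a=(Q-P)[:2];th=np.arctan2(a[1],a[0])
print("arm dir",th,"yaw",th-np.pi/2)
for k in(0,.25,.5,.75,.95):print(k,P[:2]+115*np.array([np.cos(th-k),np.sin(th-k)]))
st=sense();print(R.from_rotvec(st["tcp_rot"]).as_matrix().round(3))
print(world(s,424,212),world(c,208,226))
# obstacles
for n,u,v in(("dropper",310,186),("pot",308,269),("tape",258,144)):print(n,world(c,u,v))
E
```

```text
[538.63085906 216.8411211   47.        ] [541.42515069 220.86094386  47.        ] [498.57335757 325.34069989 100.        ] [502.20456748 327.03793368 100.        ]
115.65795269926525
113.1892544175843
[[535.5 354.7  14. ]
 [591.2 207.5  14. ]
 [503.3 172.9  14. ]
 [447.1 320.9  14. ]]
arm dir 1.9245523124869737 yaw 0.3537559856920771
0 [500.18928502 326.7300221 ]
0.25 [528.1174635  333.23258259]
0.5 [556.78618174 332.62345229]
0.75 [584.41295772 324.94050397]
0.95 [604.60493803 314.00784887]
[[-0.963  0.271 -0.   ]
 [ 0.271  0.963 -0.002]
 [-0.    -0.002 -1.   ]]
[547.82408305 220.32294228  53.13389353] [538.9395737  217.68604175  50.54696278]
dropper [628.00634111 -11.0740519   75.72645249]
pot [444.41730263  -8.00417437  58.29048495]
tape [744.46509609 116.30217505   0.83154198]
```

Emit:
{"fn": "arm_command", "kwargs": {"rows": [[-0.2,-0.09,0,0.045,0],[-0.4,-0.18,0,0.09,0],[-0.6,-0.26,0,0.135,0],[-0.8,-0.35,0,0.18,0],[-0.98,-0.43,0,0.22,0]]}}

```text
time_s: 0.6
position: [336.4, 463.1, 237.9]
tcp_rot: [1.467, 2.777, -0.004]
contact_force: [0.8, 0.1, 1.3]
opening: 88.3
```

```bash
cat >> h.py <<'E'
def plan(xy,z,ydir):
    s=sense();M=R.from_rotvec(s["tcp_rot"]).as_matrix();p=np.array(s["position"])
    d=M.T@(np.array([*xy,z])-p)/200
    y=np.arctan2(*(M[:2,1][::-1]));t=(ydir-y+np.pi)%(2*np.pi)-np.pi
    print("t",s["time_s"],"p",p.round(1),"yang",round(y,3),"F",s["contact_force"].round(1),"op",round(s["opening"],1),"joints",s["joints"].round(2));print("shift",d.round(3),"turn",round(-t/np.pi,3))
E
python3 -c "
from h import *
plan((500,326.5),200,-0.12)"
```

```text
t 0.6 p [336.4 463.1 237.9] yang 0.598 F [0.8 0.1 1.3] op 88.3 joints [-1.01  0.62 -0.02  1.73  0.02  0.79 -0.44]
shift [-1.025  0.292  0.191] turn 0.229
```

Emit:
{"fn": "arm_command", "kwargs": {"rows": [[-0.2,0.06,0.02,0.045,0],[-0.4,0.12,0.05,0.09,0],[-0.6,0.17,0.07,0.135,0],[-0.8,0.23,0.09,0.18,0],[-1.0,0.29,0.1,0.229,0]]}}

```text
time_s: 1.1
position: [497.6, 329.1, 217.6]
tcp_rot: [2.352, 2.08, -0.005]
contact_force: [0.1, 0.4, 0.4]
opening: 88.0
```

```bash
python3 -c "
from h import *
plan((500,326.5),140,-0.12)
import pickle
s=sense();c=read_camera('wrist');pickle.dump((s,c),open('w.pkl','wb'))
print(c['hand_eye'],c['camera_matrix'])
cv2.imwrite('pics/w1.png',c['image'][:,:,::-1])"
```

```text
t 1.1 p [497.6 329.1 217.6] yang -0.123 F [0.1 0.4 0.4] op 88.0 joints [-0.76  0.68  0.17  1.69 -0.14  0.79 -0.65]
shift [-0.01   0.014  0.388] turn -0.001
[[-5.04700338e-04 -9.46704964e-01 -3.22101623e-01  8.38063906e+01]
 [ 9.99999677e-01 -6.79097332e-04  4.29071542e-04  8.47097143e-01]
 [-6.24942512e-04 -3.22101303e-01  9.46705002e-01 -1.46679712e+02]
 [ 0.00000000e+00  0.00000000e+00  0.00000000e+00  1.00000000e+00]] [[309.70691629   0.         316.2489707 ]
 [  0.         309.70691629 198.46740696]
 [  0.           0.           1.        ]]
```

View pics/w1.png

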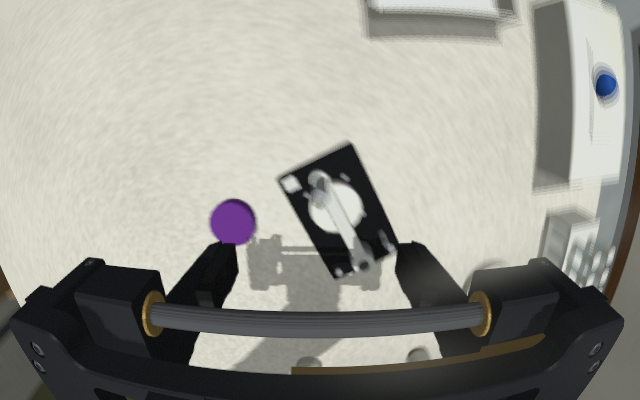

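The wrist view (slightly blurred) shows the left holder with the post near (319,182), between the fingers. I'll take one sharper crop.

```bash
cat >> h.py <<'E'
def wpix(s,c,u,v,z):
    K=c["camera_matrix"];x=(u-K[0,2])/K[0,0];y=(v-K[1,2])/K[1,1];r=np.hypot(x,y)
    d=np.array([np.sin(r)*x/r,np.sin(r)*y/r,np.cos(r)]);H=np.array(c["hand_eye"])
    M=R.from_rotvec(s["tcp_rot"]).as_matrix();o=s["position"]+M@H[:3,3];w=M@H[:3,:3]@d
    return o+w*(z-o[2])/w[2]
E
python3 -c "
from h import *
import pickle
read_camera('wrist')
s=sense();c=read_camera('wrist');pickle.dump((s,c),open('w.pkl','wb'))
plan((500,326.5),140,-0.12)
cv2.imwrite('pics/w2.png',cv2.resize(c['image'][130:290,260:420],(640,640)[:2],interpolation=2)[:600,:,::-1])"
```

```text
t 1.25 p [499.3 327.1 217.8] yang -0.123 F [-0.1 -0.1  0.4] op 88.4 joints [-0.76  0.68  0.17  1.69 -0.14  0.79 -0.65]
shift [-0.     0.003  0.389] turn -0.001
```

View pics/w2.png

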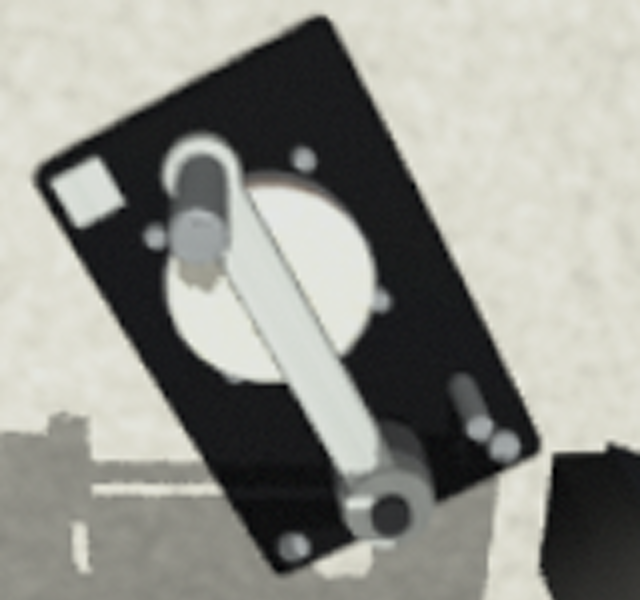

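The crop shows the post top at (198,236), i.e. image (309.5,189), and the pivot cap at (392,513), i.e. (358,258).

```bash
python3 -c "
from h import *
import pickle
s,c=pickle.load(open('w.pkl','rb'))
q=wpix(s,c,309.5,189,100);p=wpix(s,c,358,258.25,52);b=wpix(s,c,260+203/4,130+170/4,45)
print(q,b,p,np.linalg.norm((q-p)[:2]))
a=(q-p)[:2];th=np.arctan2(a[1],a[0]);print(th)
for k in(0,.2,.4,.6,.8,.95,1.0):print(k,p[:2]+115*np.array([np.cos(th-k),np.sin(th-k)]))
plan(q[:2],58,-0.12)"
```

```text
[498.149581   326.22201261 100.        ] [498.76950978 327.25430107  45.        ] [539.73410329 220.22812249  52.        ] 113.85946265698124
1.9446727022787893
0 [497.73302624 327.28376002]
0.2 [519.83892331 333.49410067]
0.4 [542.73797841 335.1888842 ]
0.6 [565.5172785  332.30054495]
0.8 [587.26868476 324.94423187]
0.95 [602.38350247 316.66490376]
1.0 [607.12503725 313.41321797]
t 1.25 p [499.3 327.1 217.8] yang -0.123 F [-0.1 -0.1  0.4] op 88.4 joints [-0.76  0.68  0.17  1.69 -0.14  0.79 -0.65]
shift [-0.001 -0.006  0.799] turn -0.001
```

Emit:
{"fn": "arm_command", "kwargs": {"rows": [[0,-0.004,0.2,0,0],[0,-0.004,0.4,0,0],[0,-0.004,0.6,0,0],[0,-0.004,0.72,0,0],[0,-0.004,0.8,0,0]], "newtons": 30}}

```text
time_s: 1.75
position: [496.2, 327.3, 55.5]
tcp_rot: [2.349, 2.083, -0.01]
contact_force: [-0.1, -0.2, 0.3]
opening: 87.9
```

Emit:
{"fn": "arm_command", "kwargs": {"rows": [[0,0,0,0,0.7],[0,0,0,0,0.8],[0,0,0,0,0.9],[0,0,0,0,1],[0,0,0,0,1]], "newtons": 30}}

```text
time_s: 2.25
position: [496.8, 327.6, 56.6]
tcp_rot: [2.349, 2.083, -0.007]
contact_force: [0.1, -0.2, -0.7]
opening: 50.1
```

```bash
python3 -c "
from h import *
plan((519.8,333.5),58,-0.12)"
```

```text
t 2.25 p [496.8 327.6  56.6] yang -0.12 F [ 0.1 -0.2 -0.7] op 50.1 joints [-0.72  0.91  0.1   1.79 -0.18  0.45 -0.61]
shift [ 0.043  0.111 -0.007] turn 0.0
```

Emit:
{"fn": "arm_command", "kwargs": {"rows": [[0,0,0,0,1],[0,0,0,0,1],[0,0,0,0,1],[0,0,0,0,1],[0,0,0,0,1]]}}

```text
time_s: 2.75
position: [497.7, 327.5, 56.6]
tcp_rot: [2.349, 2.081, -0.004]
contact_force: [1.0, -0.4, -1.3]
opening: 13.3
```

Emit:
{"fn": "arm_command", "kwargs": {"rows": [[0,0,0,0,1],[0,0,0,0,1],[0,0,0,0,1]]}}

```text
time_s: 3.05
position: [497.7, 327.5, 56.5]
tcp_rot: [2.349, 2.081, -0.005]
contact_force: [0.7, 0.1, -0.4]
opening: 12.9
```

```bash
python3 -c "
from h import *
for k in (.2,.4,.6,.8,.95,1.0):
  th=1.935;plan(np.array((540,219.5))+115*np.array([np.cos(th-k),np.sin(th-k)]),58,-0.12)"
```

```text
t 3.05 p [497.7 327.5  56.5] yang -0.12 F [ 0.7  0.1 -0.4] op 12.9 joints [-0.72  0.91  0.1   1.78 -0.18  0.45 -0.61]
shift [ 0.041  0.113 -0.007] turn -0.0
t 3.05 p [497.7 327.5  56.5] yang -0.12 F [ 0.7  0.1 -0.4] op 12.9 joints [-0.72  0.91  0.1   1.78 -0.18  0.45 -0.61]
shift [ 0.062  0.226 -0.007] turn -0.0
t 3.05 p [497.7 327.5  56.5] yang -0.12 F [ 0.7  0.1 -0.4] op 12.9 joints [-0.72  0.91  0.1   1.78 -0.18  0.45 -0.61]
shift [ 0.06   0.341 -0.007] turn -0.0
t 3.05 p [497.7 327.5  56.5] yang -0.12 F [ 0.7  0.1 -0.4] op 12.9 joints [-0.72  0.91  0.1   1.78 -0.18  0.45 -0.61]
shift [ 0.036  0.453 -0.007] turn -0.0
t 3.05 p [497.7 327.5  56.5] yang -0.12 F [ 0.7  0.1 -0.4] op 12.9 joints [-0.72  0.91  0.1   1.78 -0.18  0.45 -0.61]
shift [ 0.003  0.533 -0.007] turn -0.0
t 3.05 p [497.7 327.5  56.5] yang -0.12 F [ 0.7  0.1 -0.4] op 12.9 joints [-0.72  0.91  0.1   1.78 -0.18  0.45 -0.61]
shift [-0.011  0.558 -0.007] turn -0.0
```

The opening reading of about 13 mm fits the 14 mm post, so it is gripped. Now the first half of the arc.

Emit:
{"fn": "arm_command", "kwargs": {"rows": [[0.02,0.056,0,0,1],[0.041,0.113,0,0,1],[0.054,0.17,0,0,1],[0.062,0.226,0,0,1],[0.063,0.283,0,0,1]]}}

```text
time_s: 3.55
position: [551.5, 337.3, 56.4]
tcp_rot: [-2.346, -2.084, 0.008]
contact_force: [-7.6, 6.2, 3.6]
opening: 13.0
```

```bash
python3 -c "
from h import *
for k in (.6,.7,.8,.9,.95,1.0):
  th=1.935;plan(np.array((540,219.5))+115*np.array([np.cos(th-k),np.sin(th-k)]),57,-0.12)"
```

```text
t 3.55 p [551.5 337.3  56.4] yang -0.118 F [-7.6  6.2  3.6] op 13.0 joints [-0.68  0.96  0.11  1.62 -0.17  0.58 -0.59]
shift [-0.021  0.08  -0.003] turn 0.001
t 3.55 p [551.5 337.3  56.4] yang -0.118 F [-7.6  6.2  3.6] op 13.0 joints [-0.68  0.96  0.11  1.62 -0.17  0.58 -0.59]
shift [-0.03   0.136 -0.004] turn 0.001
t 3.55 p [551.5 337.3  56.4] yang -0.118 F [-7.6  6.2  3.6] op 13.0 joints [-0.68  0.96  0.11  1.62 -0.17  0.58 -0.59]
shift [-0.046  0.192 -0.004] turn 0.001
t 3.55 p [551.5 337.3  56.4] yang -0.118 F [-7.6  6.2  3.6] op 13.0 joints [-0.68  0.96  0.11  1.62 -0.17  0.58 -0.59]
shift [-0.066  0.245 -0.004] turn 0.001
t 3.55 p [551.5 337.3  56.4] yang -0.118 F [-7.6  6.2  3.6] op 13.0 joints [-0.68  0.96  0.11  1.62 -0.17  0.58 -0.59]
shift [-0.079  0.271 -0.004] turn 0.001
t 3.55 p [551.5 337.3  56.4] yang -0.118 F [-7.6  6.2  3.6] op 13.0 joints [-0.68  0.96  0.11  1.62 -0.17  0.58 -0.59]
shift [-0.092  0.297 -0.005] turn 0.001
```

Emit:
{"fn": "arm_command", "kwargs": {"rows": [[-0.02,0.08,0,0,1],[-0.028,0.136,0,0,1],[-0.042,0.192,0,0,1],[-0.052,0.22,0,0,1],[-0.052,0.22,0,0,1]]}}

```text
time_s: 4.05
position: [591.8, 326.9, 56.3]
tcp_rot: [-2.339, -2.081, 0.005]
contact_force: [-5.5, 7.5, 2.4]
opening: 12.9
```

```bash
python3 -c "
from h import *
for k in (.9,.95,1.0,1.05):
  th=1.935;plan(np.array((540,219.5))+115*np.array([np.cos(th-k),np.sin(th-k)]),57,-0.12)"
```

```text
t 4.05 p [591.8 326.9  56.3] yang -0.117 F [-5.5  7.5  2.4] op 12.9 joints [-0.62  0.99  0.1   1.52 -0.16  0.65 -0.55]
shift [-0.038  0.039 -0.004] turn 0.001
t 4.05 p [591.8 326.9  56.3] yang -0.117 F [-5.5  7.5  2.4] op 12.9 joints [-0.62  0.99  0.1   1.52 -0.16  0.65 -0.55]
shift [-0.051  0.065 -0.004] turn 0.001
t 4.05 p [591.8 326.9  56.3] yang -0.117 F [-5.5  7.5  2.4] op 12.9 joints [-0.62  0.99  0.1   1.52 -0.16  0.65 -0.55]
shift [-0.064  0.09  -0.005] turn 0.001
t 4.05 p [591.8 326.9  56.3] yang -0.117 F [-5.5  7.5  2.4] op 12.9 joints [-0.62  0.99  0.1   1.52 -0.16  0.65 -0.55]
shift [-0.079  0.115 -0.005] turn 0.001
```

Emit:
{"fn": "arm_command", "kwargs": {"rows": [[-0.018,0.03,0,0,1],[-0.032,0.055,0,0,1],[-0.045,0.075,0,0,1],[-0.045,0.075,0,0,1]]}}

```text
time_s: 4.45
position: [602.7, 320.6, 56.3]
tcp_rot: [-2.332, -2.078, 0.004]
contact_force: [-6.2, 6.3, 3.6]
opening: 13.2
```

```bash
python3 -c "
from h import *
for k in (.95,1.0,1.05):
  th=1.935;plan(np.array((540,219.5))+115*np.array([np.cos(th-k),np.sin(th-k)]),57,-0.12)"
```

```text
t 4.45 p [602.7 320.6  56.3] yang -0.115 F [-6.2  6.3  3.6] op 13.2 joints [-0.6   1.    0.09  1.49 -0.16  0.67 -0.54]
shift [-0.026  0.008 -0.004] turn 0.002
t 4.45 p [602.7 320.6  56.3] yang -0.115 F [-6.2  6.3  3.6] op 13.2 joints [-0.6   1.    0.09  1.49 -0.16  0.67 -0.54]
shift [-0.039  0.033 -0.005] turn 0.002
t 4.45 p [602.7 320.6  56.3] yang -0.115 F [-6.2  6.3  3.6] op 13.2 joints [-0.6   1.    0.09  1.49 -0.16  0.67 -0.54]
shift [-0.054  0.057 -0.005] turn 0.002
```

Emit:
{"fn": "arm_command", "kwargs": {"rows": [[-0.012,0.02,0,0,1],[-0.024,0.035,0,0,1],[-0.024,0.035,0,0,1],[-0.024,0.035,0,0,1]]}}

```text
time_s: 4.85
position: [603.0, 320.6, 56.2]
tcp_rot: [-2.32, -2.075, 0.01]
contact_force: [-11.3, 6.8, 6.9]
opening: 13.6
```

Emit:
{"fn": "arm_command", "kwargs": {"rows": [[-0.015,0.02,0,0,1],[-0.03,0.04,0,0,1],[-0.03,0.04,0,0,1],[-0.03,0.04,0,0,1]]}}

```text
time_s: 5.25
position: [602.9, 320.7, 56.1]
tcp_rot: [-2.305, -2.072, 0.017]
contact_force: [-14.2, 8.1, 8.9]
opening: 13.3
```

```bash
python3 -c "
from h import *
import pickle
plan((604,315),57,-0.12)
s=sense();c=read_camera('wrist');pickle.dump((s,c),open('w3.pkl','wb'))
a=cv2.resize(c['image'][130:280,230:430],(800,600),interpolation=2)
cv2.imwrite('pics/w3.png',a[:,:,::-1])"
```

```text
t 5.25 p [602.9 320.7  56.1] yang -0.106 F [-14.2   8.1   8.9] op 13.3 joints [-0.57  1.    0.07  1.47 -0.16  0.69 -0.52]
shift [-0.028  0.008 -0.005] turn 0.004
```

View pics/w3.png

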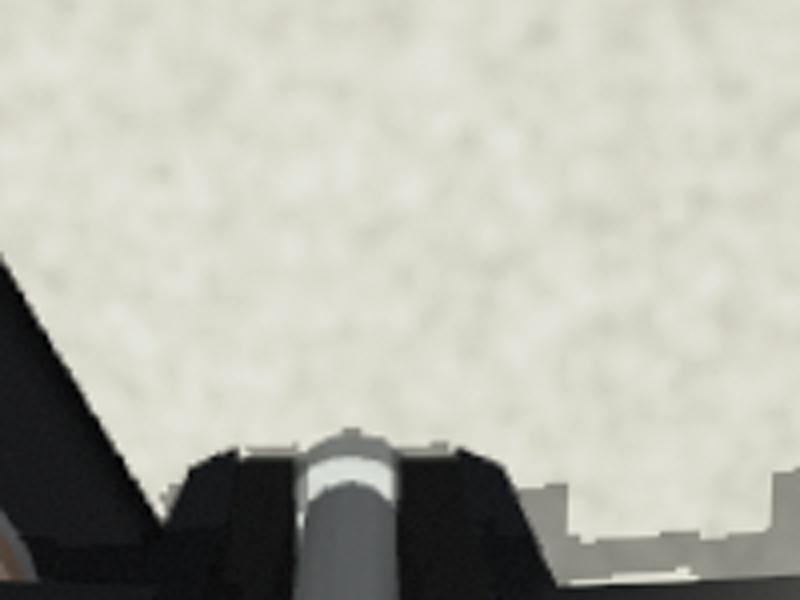

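The wrist view shows the post held between the pads (crop 350,520). Position stalled at (603,320.7) while force rose to about 16 N, so the arm is at its stop. I'll check the whole scene.

```bash
python3 -c "
from h import *
import pickle
c=read_camera('scene');t=read_camera('top')
c0=pickle.load(open('scene.pkl','rb'));
a=cv2.resize(c['image'][130:280,190:510],(800,375),interpolation=2)
b=cv2.resize(t['image'][130:310,140:460],(400,225),interpolation=2);d=cv2.resize(pickle.load(open('top.pkl','rb'))['image'][130:310,140:460],(400,225),interpolation=2)
cv2.imwrite('pics/s3.png',np.vstack([a,np.hstack([b,d])])[:,:,::-1]);plan((604,315),57,-0.12)"
```

```text
t 5.4 p [602.9 320.7  56.1] yang -0.106 F [-13.5   8.1   8.6] op 13.5 joints [-0.57  1.    0.07  1.47 -0.16  0.69 -0.52]
shift [-0.028  0.008 -0.005] turn 0.004
```

View pics/s3.png

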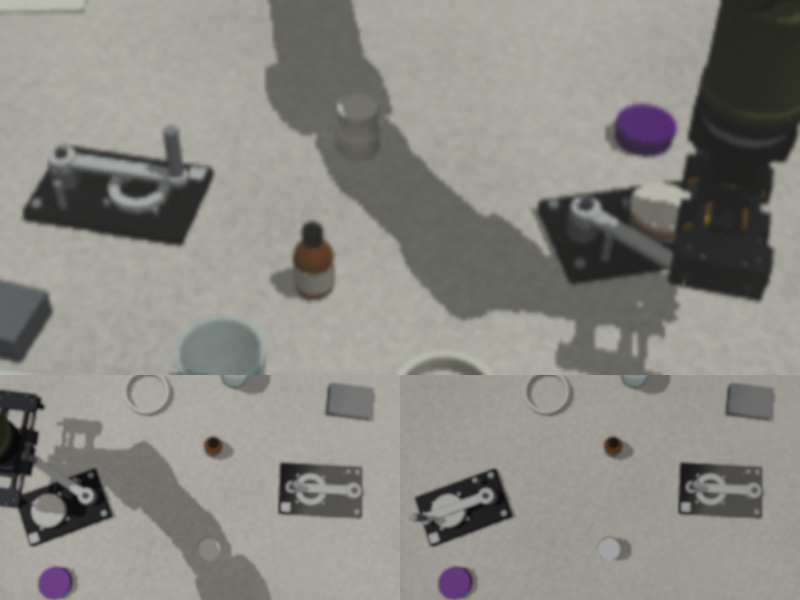

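The arm is swung off the dish against the stop pin (scene crop ~610,240). The dish is uncovered in its seat and the other things are where they were.

```bash
python3 -c "
from h import *
print(job_done())
plan((604,315),57,-0.12)"
```

```text
the job is handed in; nothing more can be done
None
the job is handed in; nothing more can be done
```

The left clamp arm is swung forward to its stop, and the gripper is still holding its post at a 30 N grip setting. I handed the job in with the robot's clock at 5.4 s. The left holder is the one with the dish; the right holder has the empty ring.

- **At the stop:** across the last two pushes the tool stayed at about (603, 320.7) mm while the force along the swing rose to about 16 N. The spring alone would give 6.7 N there. The measured angle was about 0.92 rad against the nominal 0.95, and the radius came out about 119 mm instead of 115 mm. I put both down to a few mm of error in the pivot position and flex in the gripper.
- **Grip:** the finger opening reads 13–13.6 mm on the 14 mm post, and the wrist camera shows the post between the pads.
- **Everything else:** the last pictures show the dish uncovered in its seat. The right clamp, the ring and the bystanders I could see look unmoved compared with the first pictures.
- **Not checked:** the state reading after hand-in was refused, so I have no measurement of the final second.

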